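# Ready the cell-welding station

## Robot

A 7-joint arm with a two-finger parallel gripper is mounted at the origin on the work surface. World frame = base frame: x ahead of the robot, y to its left, z up, the work surface at z = 0. Lengths are in m, angles in rad, forces in N, time in s.
With the tool pointing down it reaches from about 0.4 to 0.85 m from the base axis. Payload 10.4 kg.
Tool frame: the origin (TCP) lies midway between the tips of the shut fingers; the grasp point (between the pads) lies 19 mm behind it; z points along the fingers, y is the line along which they close (so a half turn about z gives the same grasp; the last joint's range is limited). The gripper opens to 87 mm and grips with 3 to 60 N. Pads are 19 mm wide; open, the fingers measure 117 mm over their backs; the gripper's body (75 mm by 190 mm) begins 51 mm behind the grasp point.
Start: joints at [-0.023, 0.332, -0.065, 1.46, 0.022, 1.35, -0.088], TCP at [0.625, 0, 0.223] pointing down, gripper open.
Joint ranges: [-2.6, 2.6], [-0.5, 2.12], [-1.47, 1.34], [0.16, 2.42], [-1.27, 4.41], [0.06, 2.06], [-2.6, 2.6]. Speed limits (rad/s): [2.22, 2.22, 2.79, 2.79, 3.14, 3.14, 3.14].

## Interface

Orientations are given as a unit quaternion [x, y, z, w].
In Python, from bench import r gives the robot as it stands.
- The arm moves only by the tool arm_command, never from a script. Its arguments are lists of equal length, an entry for each row: "xyz": the shift along the world's x, y, z in m, a list of three; "rot": the turn, a rotation vector about the world's x, y, z in rad, a list of three. In form: {"xyz": [[tx, ty, tz], ...], "rot": [[ax, ay, az], ...]}. A call has 1 to 20 rows; each row is the pose to reach, as a shift and turn from the pose commanded when the call began; what a row does not reach only later rows make up. A row lasts 1/12 s, in which the tool goes at most 41.7 mm and 7.16 degrees, less where a joint would pass 70% of its speed; a pose out of reach is approached as far as the arm can. A call with a gripper value outside its range is refused whole. "grip" is the opening, from 0 (shut) to 1 (fully open), set as the call begins (left out, the last holds). The fingers move at their own pace and stop on an object; "squeeze" is the grip in N (left out, the last holds). Time passes only in rows, so rows that repeat a pose let the fingers close. It gives the time, the measured TCP pose, the force, the opening and the grip force at its end, in the units of the state.
- r.read_state(): the state, without advancing time (a new reading comes with each control period).
- r.camera(name): name is "scene" or "side" or "wrist"; returns the picture (400x640x3 uint8, red, green, blue); there is no depth.
- r.camera_model(name): a dict with "fx", "fy", "cx", "cy" (pixels), "T" (4x4, takes a point from camera to world coordinates). Camera axes: x right, y up, looking along -z (the intrinsics and any distortion apply to the point x, -y, -z); pixel columns grow to the right and rows downward; lengths in m; the calibration is good to about 2 mm. A picture is of the moment at which its call begins: read the wrist's pose just before it. camera_model takes no time and is no camera call; for the wrist camera it gives the pose at the moment of the call.
- r.close_job(): hands the job in; it is judged then, once.
Trained networks look in the newest picture that a camera, given by its name, has taken for a name from the list of things; names that differ only in an ending like _2 or _b are one class to them, and where a whole thing is asked for, a point or a joint stands for the part that bears it (a point fixed in the world has none). Each returns a list of dicts, best first, with "conf" (0 to 1); they miss things now and then, are a little off and sometimes report something else, mostly with a low value. They report only what shows in the picture. A call takes as long as a camera call. They do not tell look-alikes from the thing itself.
- r.look_for(label, camera): "at" ([x, y, z] in m, in the coordinates of the camera as it stood for that picture, good to about 4 mm: the middle of the surface that is visible of it).
- r.spot_point(label, camera): "at" ([x, y, z] in m, in the coordinates of the camera as it stood for that picture, good to about 4 mm: a listed point, or the origin of a listed thing).
The state is a dict: "time": time; "joint_positions": joint angles; "joint_vel": joint speeds; "joint_torque": joint torques, N m; "ee_pos": TCP position; "eef_rot": TCP orientation; "ft_force": force on the tool from outside, world axes, zero at the start; "torque": the same for the moment, N m; "width": finger opening in m; "grip_force": force on a finger pad.
Only numpy, scipy, OpenCV 4.12 (cv2) and the standard library are available. Lean on these libraries where they do the work, as an engineer would, in place of code of your own. Each camera call takes 0.05 s, during which the arm holds its last target. There are 200 camera calls.

## Task

Get the welding station ready: lay the two thick cells in the two bays of the sloping cradle, one in each, stud end up the slope, lying fully down in the bay between its end plates, and put the strip spool on the upright spindle, right down on its foot. When all three are in place, push the switch lever all the way over, away from the robot. Set the cells down rather than dropping them, and leave the other things on the bench where they are.

Things in the scene. Friction and masses are not known exactly. Their poses are not given: they have to be found in the camera images.
- cell1: thick grey battery cell, 33 mm in diameter, 70 mm long, 145 g, lying level in a low white rest (ribs 25 mm either side of its middle), axis 26 mm above the table. Origin at the cylinder's centre, x along its axis to the end with the steel stud; at the start x points away from the robot or aside
- cell2: thick grey battery cell, 33 mm in diameter, 70 mm long, 145 g, lying level in a low white rest (ribs 25 mm either side of its middle), axis 26 mm above the table. Origin at the cylinder's centre, x along its axis to the end with the steel stud; at the start x points away from the robot or aside. Alike: either may go in either bay
- cell1_stud (a point): tip of cell1's steel stud (14 mm in diameter, 8 mm long), 43 mm from the cell's centre along its x
- cell2_stud (a point): tip of cell2's stud, as on cell1
- cradle: white printed cradle fixed to the bench, two sloping bays side by side, 90 mm apart. Origin under its centre on the table, x away from the robot, y to the left; foot 130 x 250 mm
- bar (a point): middle of the underside of the aluminium light bar over both bays, 198 mm above the table: 22 mm deep, 18 mm high, 250 mm long along the cradle's y, on 12 mm posts at its ends; near face 26 mm further along x than the bay centres. So the tool must come in leaning back towards the robot by 20 to 45 degrees (30 is square to the slope), not upright
- bay_left: the bay at y = +45 mm (left): a white inclined seat. Origin = centre of a seated cell, 120 mm above the table; x up the slope (30 degrees, away from the robot) along the cell, z square to the slope, up and towards the robot. V ribs (34 mm wide) at x = +-25 mm carry the cell; between them only an 18 mm wide spine, 21 mm below. End plates: inner faces at x = -41 and +49 mm, tops 3 mm above the axis
- bay_right: the bay at y = -45 mm (right): a white inclined seat. Origin = centre of a seated cell, 120 mm above the table; x up the slope (30 degrees, away from the robot) along the cell, z square to the slope, up and towards the robot. V ribs (34 mm wide) at x = +-25 mm carry the cell; between them only an 18 mm wide spine, 21 mm below. End plates: inner faces at x = -41 and +49 mm, tops 3 mm above the axis
- spool: spool of nickel strip: white flanges 62 mm in diameter, 36 mm high overall, steel-coloured winding 58 mm in diameter, through bore 20 mm, 160 g, standing flat on the table. Origin at the centre of its underside, z along the bore
- spindle_seat (a point): top of the spindle's round white foot (84 mm in diameter, 10 mm high), on the axis: where the spool's underside belongs. The upright steel pin, 14 mm in diameter with a tapered tip, rises 48 mm above this point
- switch (a joint): switch lever angle: 0 = leaning towards the robot (off), 1.0 = fully over, away from the robot (on); it stays where left. It hinges on a level axis 22 mm above the table in a grey block 70 x 50 x 25 mm
- switch_tip (a point): centre of the black ball (26 mm in diameter) on the lever's end, 60 mm from the hinge axis; about 75 mm above the table in both end positions. The lever swings in the upright plane along the block's x, which points away from the robot (turned up to 0.25 rad)
- switch_base: the lever's grey block; origin under its centre on the table, straight below the hinge; x is the direction in which the lever is pushed
- thin1: thin battery cell standing on end, 18 mm in diameter, 65 mm high, a bystander
- thin2: another such thin standing cell, a bystander
- tape: roll of clear tape lying flat, 80 mm in diameter, 24 mm high, a bystander
- jar: amber glass jar, 56 mm in diameter, 62 mm high, a bystander
- driver: black-handled screwdriver, 170 mm long, lying behind the cradle, a bystander
There are look-alikes about, which are no part of the job. What is shaped like the cell1 but purple is not meant.

How it is judged:
On the way, in this order (a step that is already met when the one before it is completed fails the run):
1. both cells lie in the bays, stud end up the slope, and the spool is down on the spindle, while the lever is still off ((((x of cell1 in the frame of bay_left between -0.009 and 0.009 m and y of cell1 in the frame of bay_left between -0.004 and 0.004 m and z of cell1 in the frame of bay_left between -0.004 and 0.004 m and angle between the x axis of cell1 and the x axis of bay_left, either way round below 0.12 rad and x of cell1_stud in the frame of bay_left above 0.02 m) and (x of cell2 in the frame of bay_right between -0.009 and 0.009 m and y of cell2 in the frame of bay_right between -0.004 and 0.004 m and z of cell2 in the frame of bay_right between -0.004 and 0.004 m and angle between the x axis of cell2 and the x axis of bay_right, either way round below 0.12 rad and x of cell2_stud in the frame of bay_right above 0.02 m)) or ((x of cell1 in the frame of bay_right between -0.009 and 0.009 m and y of cell1 in the frame of bay_right between -0.004 and 0.004 m and z of cell1 in the frame of bay_right between -0.004 and 0.004 m and angle between the x axis of cell1 and the x axis of bay_right, either way round below 0.12 rad and x of cell1_stud in the frame of bay_right above 0.02 m) and (x of cell2 in the frame of bay_left between -0.009 and 0.009 m and y of cell2 in the frame of bay_left between -0.004 and 0.004 m and z of cell2 in the frame of bay_left between -0.004 and 0.004 m and angle between the x axis of cell2 and the x axis of bay_left, either way round below 0.12 rad and x of cell2_stud in the frame of bay_left above 0.02 m))) and horizontal distance between spool and spindle_seat below 0.006 m and z of spool in the frame of spindle_seat between -0.004 and 0.004 m and angle between spool's own z axis and vertical below 0.1 rad and value of joint switch below 0.4 rad), for 0.2 s.
2. the lever is pushed fully over (value of joint switch above 0.85 rad), for 0.2 s.
At the end, for the whole second after the job is handed in: A cell in each bay, stud end up: centre within 9 mm along, 4 mm across and off the slope, axis within 0.12 rad; spool upright (0.1 rad) on the spindle foot (4 mm in height, 6 mm of the axis); lever past 0.85 rad; cells and spool at rest (under 20 mm/s) ((((x of cell1 in the frame of bay_left between -0.009 and 0.009 m and y of cell1 in the frame of bay_left between -0.004 and 0.004 m and z of cell1 in the frame of bay_left between -0.004 and 0.004 m and angle between the x axis of cell1 and the x axis of bay_left, either way round below 0.12 rad and x of cell1_stud in the frame of bay_left above 0.02 m) and (x of cell2 in the frame of bay_right between -0.009 and 0.009 m and y of cell2 in the frame of bay_right between -0.004 and 0.004 m and z of cell2 in the frame of bay_right between -0.004 and 0.004 m and angle between the x axis of cell2 and the x axis of bay_right, either way round below 0.12 rad and x of cell2_stud in the frame of bay_right above 0.02 m)) or ((x of cell1 in the frame of bay_right between -0.009 and 0.009 m and y of cell1 in the frame of bay_right between -0.004 and 0.004 m and z of cell1 in the frame of bay_right between -0.004 and 0.004 m and angle between the x axis of cell1 and the x axis of bay_right, either way round below 0.12 rad and x of cell1_stud in the frame of bay_right above 0.02 m) and (x of cell2 in the frame of bay_left between -0.009 and 0.009 m and y of cell2 in the frame of bay_left between -0.004 and 0.004 m and z of cell2 in the frame of bay_left between -0.004 and 0.004 m and angle between the x axis of cell2 and the x axis of bay_left, either way round below 0.12 rad and x of cell2_stud in the frame of bay_left above 0.02 m))) and horizontal distance between spool and spindle_seat below 0.006 m and z of spool in the frame of spindle_seat between -0.004 and 0.004 m and angle between spool's own z axis and vertical below 0.1 rad and value of joint switch above 0.85 rad and linear speed of each of cell1, cell2, spool below 0.02 m/s); the robot touches nothing.
It fails at once if a cell is dropped (falls free of the fingers faster than 0.6 m/s) ((contact force between cell1 and the fingers below 0.05 N and linear speed of cell1 above 0.6 m/s) or (contact force between cell2 and the fingers below 0.05 N and linear speed of cell2 above 0.6 m/s)).
It fails at once if a bystander (thin cell, tape, jar, screwdriver) is moved by more than 30 mm (distance of any of thin1, thin2, tape, jar, driver from where it was at the start of the episode above 0.03 m).
It also fails if it takes over 72 s, if anything falls off the work surface, if the arm or the gripper's body presses on something with over 40 N, if the wrist force passes 120 N, or if a joint passes its speed limit or range.

## Working session

There is one attempt and no reset: what is moved stays moved. The work goes in short steps, Python scripts to look and compute and a tool call to move; the robot and the scene stay as the last step left them, time stands still between calls to the robot, and variables do not carry over. Pictures are saved under pics/ and viewed, at most 10 in all, crops included, and the job is handed in when it is done.

Besides the shell and the picture viewer there is one more tool, called after "Call:" in YAML: its name, and indented under it one key for each argument. arm_command: Moves the arm, as the interface text tells. Its arguments: {"type":"object","properties":{"xyz":{"type":"array"},"rot":{"type":"array"},"grip":{"type":"number"},"squeeze":{"type":"number"}},"required":["xyz","rot"]}

```bash
ls; mkdir -p pics
cat > h.py <<'E'
import numpy as np,cv2
from bench import r
from scipy.spatial.transform import Rotation as R
def W(p,T): return (T@np.r_[p,1])[:3]
def find(labels,cam,fn='spot_point',n=4,minc=0.15):
    T=np.array(r.camera_model(cam)['T']); out={}
    for l in labels:
        L=getattr(r,fn)(l,cam)
        out[l]=[(W(d['at'],T),d['conf']) for d in L[:n] if d['conf']>minc]
        print(cam,fn,l,[(np.round(p,3).tolist(),round(c,2)) for p,c in out[l]])
    return out
def snap(cam,name):
    im=r.camera(cam); cv2.imwrite(f'pics/{name}.png',cv2.cvtColor(im,cv2.COLOR_RGB2BGR)); return im
def pix(cam,p):
    m=r.camera_model(cam); q=np.linalg.inv(m['T'])@np.r_[p,1]
    return m['cx']+m['fx']*q[0]/-q[2], m['cy']-m['fy']*q[1]/-q[2]
E
python3 - <<'E'
from h import *
s=r.read_state(); print(s['time'],s['ee_pos'],s['eef_rot'])
for c in ['scene','side']:
    snap(c,c+'0'); m=r.camera_model(c); print({k:v for k,v in m.items()})
    find(['cell1','cell1_stud','cradle','bar','bay_left','bay_right','spool','spindle_seat','switch_tip','switch_base'],c)
print(r.read_state()['time'])
E
```

```text
pics
0.0 [ 6.24605902e-01 -4.89571663e-06  2.21760881e-01] [ 7.07091401e-01  7.07121802e-01 -5.30418687e-04 -4.75989882e-04]
{'fx': 422.69897040615837, 'fy': 422.69897040615837, 'cx': 313.5061759879713, 'cy': 200.8292960012851, 'T': array([[ 0.47389279, -0.71183551,  0.51837808,  1.13914753],
       [ 0.88057191,  0.38596867, -0.27499326, -0.31372141],
       [-0.00432774,  0.5867865 ,  0.80973012,  1.00721221],
       [ 0.        ,  0.        ,  0.        ,  1.        ]])}
scene spot_point cell1 [([0.408, -0.406, 0.015], 0.88), ([0.442, -0.292, 0.029], 0.87), ([0.39, -0.18, 0.021], 0.72), ([0.332, -0.29, 0.02], 0.69)]
scene spot_point cell1_stud [([0.392, -0.37, 0.017], 0.88), ([0.48, -0.274, 0.027], 0.84), ([0.351, -0.252, 0.019], 0.81), ([0.403, -0.143, 0.019], 0.76)]
scene spot_point cradle [([0.655, 0.002, 0.002], 0.82)]
scene spot_point bar [([0.691, 0.003, 0.196], 0.94), ([0.649, -0.039, 0.12], 0.54), ([0.532, 0.395, 0.004], 0.38)]
scene spot_point bay_left [([0.656, 0.05, 0.119], 0.71), ([0.656, 0.004, 0.002], 0.51), ([0.507, -0.133, 0.003], 0.46)]
scene spot_point bay_right 
[... 941 characters left out ...]
3, 0.019], 0.44)]
side spot_point cradle [([0.659, 0.005, -0.001], 0.93)]
side spot_point bar [([0.692, 0.003, 0.197], 0.94), ([0.659, 0.048, 0.123], 0.63)]
side spot_point bay_left [([0.657, 0.052, 0.124], 0.85)]
side spot_point bay_right [([0.653, -0.042, 0.121], 0.64)]
side spot_point spool [([0.447, -0.032, 0.002], 0.81), ([0.552, -0.411, 0.001], 0.69), ([0.486, -0.276, 0.025], 0.43), ([0.533, 0.396, -0.002], 0.18)]
side spot_point spindle_seat [([0.616, 0.26, 0.009], 0.7), ([0.692, 0.004, 0.199], 0.29)]
side spot_point switch_tip [([0.576, -0.253, 0.08], 0.45), ([0.615, 0.261, 0.008], 0.37)]
side spot_point switch_base [([0.608, -0.251, 0.003], 0.88), ([0.514, -0.132, 0.001], 0.21)]
1.1
```

View pics/scene0.png

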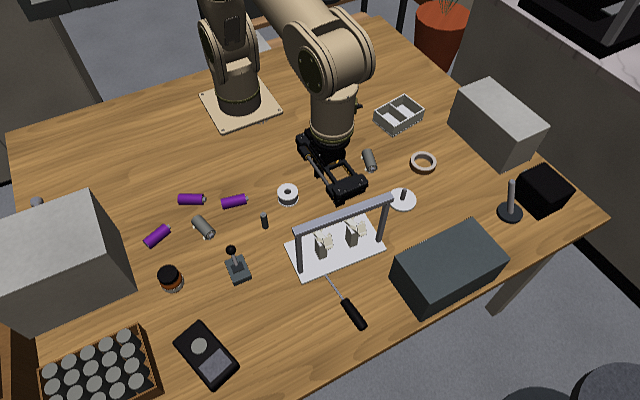

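View pics/side0.png

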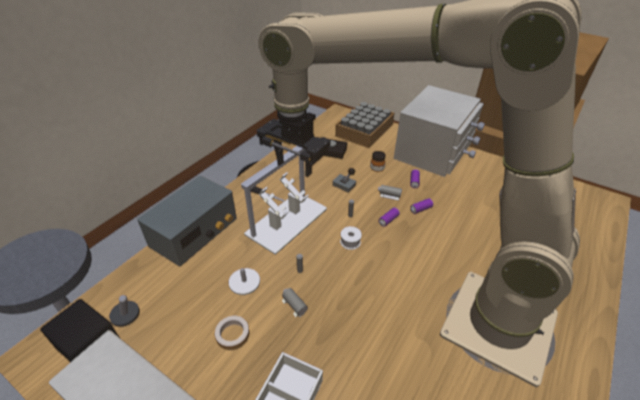

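Run:
```python
from h import *
for c in ['scene','side']:
    print(c,'cell cands')
    T=np.array(r.camera_model(c)['T'])
    for l in ['cell1','cell1_stud','bar']:
        L=getattr(r,'spot_point')(l,c)
        print(l,[(np.round(W(d['at'],T),3).tolist(),np.round(pix(c,W(d['at'],T))).tolist(),round(d['conf'],2)) for d in L])
T=np.array(r.camera_model('wrist')['T'])
print(np.round(T,3), r.read_state()['time'])
```

```text
scene cell cands
cell1 [([0.408, -0.406, 0.015], [159.0, 236.0], 0.88), ([0.442, -0.292, 0.029], [201.0, 226.0], 0.87), ([0.39, -0.18, 0.021], [233.0, 199.0], 0.72), ([0.332, -0.29, 0.02], [190.0, 199.0], 0.69), ([0.453, 0.242, 0.026], [368.0, 160.0], 0.56)]
cell1_stud [([0.392, -0.37, 0.017], [170.0, 226.0], 0.88), ([0.48, -0.274, 0.027], [213.0, 234.0], 0.84), ([0.351, -0.252, 0.019], [205.0, 199.0], 0.81), ([0.403, -0.143, 0.019], [247.0, 197.0], 0.76)]
bar [([0.691, 0.003, 0.196], [344.0, 216.0], 0.94), ([0.649, -0.039, 0.12], [319.0, 227.0], 0.54), ([0.532, 0.395, 0.004], [422.0, 163.0], 0.38)]
side cell cands
cell1 [([0.396, -0.179, 0.015], [388.0, 218.0], 0.78), ([0.443, -0.29, 0.027], [390.0, 191.0], 0.66), ([0.406, -0.411, 0.016], [415.0, 179.0], 0.6), ([0.452, 0.246, 0.028], [295.0, 302.0], 0.58), ([0.33, -0.287, 0.017], [421.0, 206.0], 0.5)]
cell1_stud [([0.404, -0.139, 0.019], [380.0, 223.0], 0.76), ([0.486, -0.275, 0.026], [377.0, 189.0], 0.7), ([0.348, -0.25, 0.017], [411.0, 210.0], 0.55), ([0.39, -0.373, 0.019], [415.0, 185.0], 0.44)]
bar [([0.692, 0.003, 0.197], [275.0, 169.0], 0.94), ([0.659, 0.048, 0.123], [276.0, 201.0], 0.63)]
[[ 1.    -0.     0.001  0.624]
 [ 0.     0.956  0.294  0.082]
 [-0.001 -0.294  0.956  0.385]
 [ 0.     0.     0.     1.   ]] 1.4
```

The scene view shows grey cells at about (203,226) and (369,160), with purple look-alikes beside them. The spool is at (287,194), the spindle foot at (403,200) and the lever at (236,262). The side view agrees, with cells at (390,191) and (295,302).

Run:
```python
from h import *
r.camera('wrist')
find(['cradle','bar','bay_left','bay_right','spool','thin1'],'wrist')
r.camera('scene');find(['thin1','jar','tape'],'scene')
```

```text
wrist spot_point cradle [([0.648, 0.006, 0.003], 0.56)]
wrist spot_point bar []
wrist spot_point bay_left [([0.661, 0.053, 0.123], 0.68)]
wrist spot_point bay_right [([0.651, -0.04, 0.117], 0.64), ([0.51, 0.137, -0.0], 0.2)]
wrist spot_point spool [([0.45, -0.033, -0.003], 0.85)]
wrist spot_point thin1 [([0.511, 0.137, -0.003], 0.66)]
scene spot_point thin1 [([0.506, -0.135, 0.001], 0.59), ([0.653, 0.004, 0.001], 0.34)]
scene spot_point jar [([0.555, -0.416, 0.002], 0.81)]
scene spot_point tape [([0.531, 0.395, 0.004], 0.92), ([0.451, -0.036, -0.003], 0.63), ([0.692, 0.002, 0.199], 0.19)]
```

Call:
arm_command:
  xyz:
    - [-0.04,0,0.02]
    - [-0.18,-0.29,0.0]
    - [-0.18,-0.29,0.0]
    - [-0.18,-0.29,0.0]
    - [-0.18,-0.29,0.0]
    - [-0.18,-0.29,0.0]
    - [-0.18,-0.29,0.0]
    - [-0.18,-0.29,0.0]
    - [-0.18,-0.29,0.0]
    - [-0.18,-0.29,0.0]
    - [-0.18,-0.29,0.0]
    - [-0.18,-0.29,0.0]
    - [-0.18,-0.29,0.0]
    - [-0.18,-0.29,0.0]
  rot:
    - [0,0,-0.1]
    - [0,0,-1.19]
    - [0,0,-1.19]
    - [0,0,-1.19]
    - [0,0,-1.19]
    - [0,0,-1.19]
    - [0,0,-1.19]
    - [0,0,-1.19]
    - [0,0,-1.19]
    - [0,0,-1.19]
    - [0,0,-1.19]
    - [0,0,-1.19]
    - [0,0,-1.19]
    - [0,0,-1.19]
  grip: 1

```text
time: 3.12
ee_pos: [0.4458, -0.2887, 0.2226]
eef_rot: [0.981, 0.192, 0.0, -0.0]
ft_force: [0.2, -0.5, -0.6]
width: 0.0869
grip_force: 0.0
```

```bash
cat > loc.py <<'E'
from h import *
import sys
s=r.read_state(); print(s['time'],np.round(s['ee_pos'],4),np.round(R.from_quat(s['eef_rot']).as_matrix(),3).tolist(),s['width'],s['grip_force'],np.round(s['joint_positions'],2))
snap('wrist',sys.argv[1]); find(sys.argv[2:],'wrist')
E
python3 loc.py w1 cell1 cell1_stud
```

```text
3.1167 [ 0.4458 -0.2887  0.2226] [[0.927, 0.376, 0.0], [0.376, -0.927, 0.0], [0.0, -0.0, -1.0]] 0.08690784194649283 0.0 [ 0.26  0.12  0.25  1.72 -0.03  1.3  -0.67]
wrist spot_point cell1 [([0.402, -0.408, 0.022], 0.93), ([0.393, -0.183, 0.014], 0.92), ([0.329, -0.29, 0.018], 0.61), ([0.443, -0.286, 0.028], 0.55)]
wrist spot_point cell1_stud [([0.387, -0.372, 0.016], 0.94), ([0.482, -0.278, 0.028], 0.66), ([0.349, -0.245, 0.015], 0.64), ([0.403, -0.134, 0.02], 0.59)]
```

View pics/w1.png

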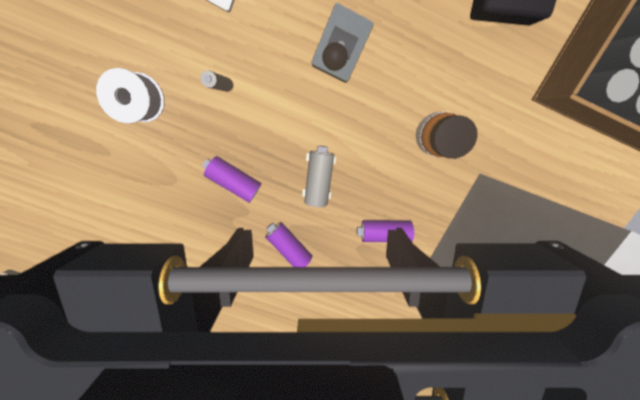

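```bash
cat > ray.py <<'E'
from h import *
import sys
def ray(cam,u,v,z):
    m=r.camera_model(cam);T=np.array(m['T'])
    d=T[:3,:3]@np.array([(u-m['cx'])/m['fx'],-(v-m['cy'])/m['fy'],-1]);o=T[:3,3]
    return o+d*(z-o[2])/d[2]
if __name__=='__main__':
    a=[float(x) for x in sys.argv[2:]]
    for i in range(0,len(a),3): print(np.round(ray(sys.argv[1],*a[i:i+3]),4))
E
python3 -c "
from h import *
print([np.round(pix('wrist',p)) for p in ([.443,-.289,.026],[.483,-.276,.026],[.48,-.29,.026])])"
```

```text
[array([319., 177.]), array([322., 145.]), array([331., 151.])]
```

The cell sits under the tool: stud tip at (322,148), middle at (319,177), yaw about 0.32 rad. The purple cells are clear of the fingers.

Call:
arm_command:
  xyz:
    - [-0.002,0.001,-0.04]
    - [-0.002,0.001,-0.08]
    - [-0.002,0.001,-0.12]
    - [-0.002,0.001,-0.15]
    - [-0.002,0.001,-0.18]
    - [-0.002,0.001,-0.2]
    - [-0.002,0.001,-0.213]
    - [-0.002,0.001,-0.213]
  rot:
    - [0,0,-0.07]
    - [0,0,-0.07]
    - [0,0,-0.07]
    - [0,0,-0.07]
    - [0,0,-0.07]
    - [0,0,-0.07]
    - [0,0,-0.07]
    - [0,0,-0.07]

```text
time: 3.93
ee_pos: [0.4414, -0.2876, 0.0067]
eef_rot: [0.988, 0.155, -0.002, -0.001]
ft_force: [-0.3, 0.8, -0.4]
width: 0.0871
grip_force: 0.0
```

Call:
arm_command:
  xyz:
    - [0,0,0]
    - [0,0,0]
    - [0,0,0]
    - [0,0,0]
    - [0,0,0]
    - [0,0,0]
  rot:
    - [0,0,0]
    - [0,0,0]
    - [0,0,0]
    - [0,0,0]
    - [0,0,0]
    - [0,0,0]
  grip: 0.2
  squeeze: 25

```text
time: 4.43
ee_pos: [0.4433, -0.2891, 0.0101]
eef_rot: [0.988, 0.155, 0.0, 0.0]
ft_force: [0.5, 0.5, -0.2]
width: 0.0544
grip_force: 0.0
```

Call:
arm_command:
  xyz:
    - [0,0,0]
    - [0,0,0]
    - [0,0,0]
    - [0,0,0]
    - [0,0,0]
    - [0,0,0]
    - [0,0,0]
    - [0,0,0]
  rot:
    - [0,0,0]
    - [0,0,0]
    - [0,0,0]
    - [0,0,0]
    - [0,0,0]
    - [0,0,0]
    - [0,0,0]
    - [0,0,0]
  grip: 0
  squeeze: 25

```text
time: 5.1
ee_pos: [0.443, -0.2888, 0.0096]
eef_rot: [0.988, 0.155, -0.0, -0.0]
ft_force: [0.1, 2.9, 2.2]
width: 0.0326
grip_force: 24.8
```

Call:
arm_command:
  xyz:
    - [0,0,0.01]
    - [0,0,0.03]
    - [0,0,0.06]
    - [0.01,0.02,0.09]
    - [0.02,0.05,0.12]
    - [0.03,0.08,0.15]
    - [0.04,0.11,0.18]
    - [0.05,0.14,0.21]
    - [0.05,0.17,0.23]
    - [0.05,0.2,0.24]
    - [0.05,0.23,0.24]
    - [0.05,0.26,0.24]
    - [0.05,0.28,0.24]
    - [0.05,0.29,0.24]
    - [0.05,0.29,0.24]
    - [0.05,0.29,0.24]
  rot:
    - [0,0,0]
    - [0,0,0]
    - [0,0,0]
    - [0,0,-0.04]
    - [0,0,-0.08]
    - [0,0,-0.12]
    - [0,0,-0.16]
    - [0,0,-0.2]
    - [0,0,-0.24]
    - [0,0,-0.28]
    - [0,0,-0.315]
    - [0,0,-0.315]
    - [0,0,-0.315]
    - [0,0,-0.315]
    - [0,0,-0.315]
    - [0,0,-0.315]

```text
time: 6.43
ee_pos: [0.493, -0.0001, 0.2498]
eef_rot: [1.0, -0.002, 0.0, 0.0]
ft_force: [0.6, -0.8, -1.2]
width: 0.0324
grip_force: 24.7
```

```bash
python3 loc.py w2 cradle bar bay_left bay_right cell1 cell1_stud spool; python3 -c "
from h import *
for yaw in (0,-.06):
  c=np.array([.655,.0055,0]);Rz=R.from_euler('z',yaw)
  print(yaw,[np.round(pix('wrist',c+Rz.apply(q))) for q in ([.065,.125,0],[.065,-.125,0],[-.065,.125,0],[-.065,-.125,0],[.026,.125,.198],[.026,-.125,.198])])"
```

```text
6.4333 [ 4.930e-01 -1.000e-04  2.498e-01] [[1.0, -0.005, 0.0], [-0.005, -1.0, -0.001], [0.0, 0.001, -1.0]] 0.03239658701507495 24.6903133392334 [-0.11  0.03  0.02  1.76  0.    1.35 -1.67]
wrist spot_point cradle [([0.651, 0.004, 0.002], 0.6), ([0.574, -0.253, 0.075], 0.21), ([0.65, -0.04, 0.117], 0.17)]
wrist spot_point bar []
wrist spot_point bay_left [([0.659, 0.05, 0.121], 0.86)]
wrist spot_point bay_right [([0.647, -0.039, 0.122], 0.92)]
wrist spot_point cell1 [([0.401, -0.41, 0.019], 0.93), ([0.328, -0.288, 0.016], 0.87), ([0.453, 0.242, 0.022], 0.66), ([0.492, -0.002, 0.266], 0.63)]
wrist spot_point cell1_stud [([0.534, -0.001, 0.264], 0.89), ([0.381, -0.374, 0.012], 0.81), ([0.603, -0.261, 0.003], 0.73), ([0.348, -0.247, 0.015], 0.53)]
wrist spot_point spool [([0.453, -0.032, -0.005], 0.76)]
0 [array([217.,  -9.]), array([414., -10.]), array([227., 100.]), array([405.,  99.]), array([111., -67.]), array([511., -70.])]
-0.06 [array([219., -16.]), array([416.,  -3.]), array([224.,  94.]), array([401., 104.]), array([111., -82.]), array([511., -55.])]
```

View pics/w2.png

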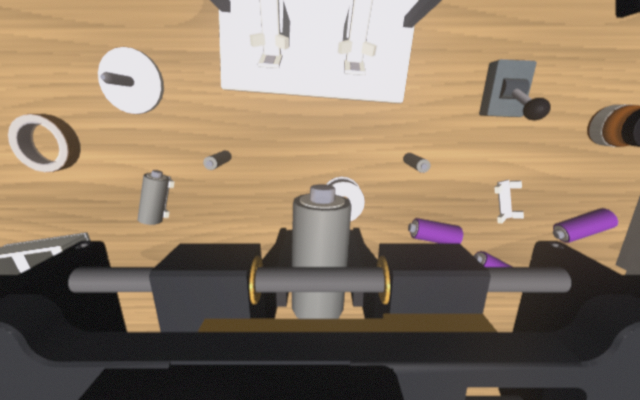

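Run:
```python
from ray import *
for z in (.006,.01,.012):
    a,b=ray('wrist',221,90,z),ray('wrist',404,102,z)
    d=a-b; yaw=-np.arctan2(d[0],d[1]); m=(a+b)/2
    print(z,np.linalg.norm(d),yaw,m+np.array([np.cos(yaw),np.sin(yaw),0])*.065)
a,b=ray('wrist',155,173,.026),ray('wrist',150,222,.026);print('B',a,b,np.arctan2(*(a-b)[1::-1]))
m=np.array([[.6585,.0515],[.651,-.0403]]);d=m[0]-m[1];print(-np.arctan2(d[0],d[1]),m.mean(0))
```

```text
0.006 0.25373056493919444 -0.06673621089799946 [0.65876227 0.00518515 0.006     ]
0.01 0.2512288976086628 -0.06673621089799985 [0.65856199 0.00509634 0.01      ]
0.012 0.24997806394339706 -0.0667362108979998 [0.65846185 0.00505193 0.012     ]
B [0.49071939 0.23599642 0.026     ] [0.41540939 0.25727449 0.026     ] -0.27536227100927985
-0.08151829579643206 [0.65475 0.0056 ]
```

Run:
```python
from h import *
Rt=R.from_rotvec(-.5236*np.array([.07,.9976,0]))*R.from_euler('z',-.065)
print(Rt.as_rotvec())
```

```text
[-0.01966287 -0.52334893 -0.06350779]
```

Call:
arm_command:
  xyz:
    - [0.01,-0.005,0]
    - [0.03,-0.01,0]
    - [0.05,-0.02,0]
    - [0.07,-0.03,0]
    - [0.09,-0.037,0]
    - [0.1,-0.037,-0.02]
    - [0.115,-0.037,-0.05]
    - [0.129,-0.037,-0.074]
    - [0.129,-0.037,-0.074]
    - [0.129,-0.037,-0.074]
  rot:
    - [-0.002,-0.06,-0.008]
    - [-0.005,-0.14,-0.018]
    - [-0.009,-0.24,-0.03]
    - [-0.013,-0.34,-0.042]
    - [-0.017,-0.44,-0.053]
    - [-0.02,-0.523,-0.064]
    - [-0.02,-0.523,-0.064]
    - [-0.02,-0.523,-0.064]
    - [-0.02,-0.523,-0.064]
    - [-0.02,-0.523,-0.064]

```text
time: 7.67
ee_pos: [0.6212, -0.0362, 0.1739]
eef_rot: [0.966, -0.034, 0.257, 0.01]
ft_force: [-0.4, -0.0, -1.2]
width: 0.0325
grip_force: 24.7
```

```bash
python3 loc.py w3 cell1 cell1_stud bay_right bay_left; python3 -c "
from h import *
snap('scene','s3');find(['cell1','bay_right','bar'],'scene',n=6)
snap('side','d3');find(['cell1','bay_right','bar'],'side',n=6)
a=cv2.imread('pics/w3.png')[0:400,100:540];b=cv2.imread('pics/d3.png')[120:260,200:360]
cv2.imwrite('pics/m3.png',np.hstack([cv2.resize(a,(440,400)),cv2.resize(b,(360,315))[:400] if 0 else cv2.copyMakeBorder(cv2.resize(b,(360,315)),0,85,0,0,0)]))"
```

```text
7.6667 [ 0.6212 -0.0362  0.1739] [[0.866, -0.07, 0.495], [-0.06, -0.998, -0.036], [0.497, 0.001, -0.868]] 0.03253556171192463 24.687588214874268 [-0.08  0.02  0.03  2.03  0.11  0.57 -1.77]
wrist spot_point cell1 [([0.611, -0.032, 0.191], 0.57)]
wrist spot_point cell1_stud [([0.65, -0.039, 0.213], 0.67), ([0.603, -0.257, 0.006], 0.16)]
wrist spot_point bay_right []
wrist spot_point bay_left [([0.66, 0.053, 0.124], 0.83), ([0.603, -0.257, 0.008], 0.24)]
scene spot_point cell1 [([0.412, -0.409, 0.017], 0.88), ([0.608, -0.034, 0.196], 0.78), ([0.454, 0.241, 0.026], 0.7), ([0.392, -0.178, 0.02], 0.51)]
scene spot_point bay_right [([0.65, -0.04, 0.125], 0.74), ([0.655, 0.006, 0.003], 0.61), ([0.515, 0.135, 0.0], 0.57)]
scene spot_point bar [([0.691, 0.005, 0.198], 0.93), ([0.579, -0.254, 0.077], 0.23), ([0.602, -0.251, 0.002], 0.23)]
side spot_point cell1 [([0.396, -0.178, 0.016], 0.72), ([0.407, -0.413, 0.016], 0.6), ([0.328, -0.283, 0.019], 0.52), ([0.614, -0.035, 0.193], 0.46)]
side spot_point bay_right [([0.651, -0.041, 0.123], 0.67)]
side spot_point bar [([0.689, 0.003, 0.204], 0.69)]
```

View pics/m3.png

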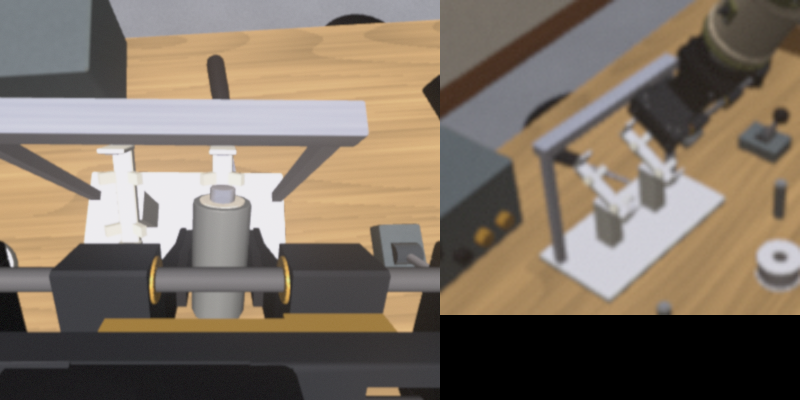

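The right-hand picture and wrist view show the cell (crop column 221) lined up with the right bay's spine (column 222), below the bar.

Call:
arm_command:
  xyz:
    - [0.008,-0.001,-0.014]
    - [0.016,-0.002,-0.028]
    - [0.023,-0.003,-0.04]
    - [0.029,-0.004,-0.05]
    - [0.033,-0.004,-0.057]
    - [0.036,-0.004,-0.062]
    - [0.036,-0.004,-0.062]
  rot:
    - [0,0,0]
    - [0,0,0]
    - [0,0,0]
    - [0,0,0]
    - [0,0,0]
    - [0,0,0]
    - [0,0,0]

```text
time: 8.9
ee_pos: [0.6578, -0.0399, 0.1125]
eef_rot: [0.966, -0.034, 0.258, 0.009]
ft_force: [-1.0, -1.1, -1.1]
width: 0.0327
grip_force: 24.7
```

Call:
arm_command:
  xyz:
    - [0.0005,0,-0.001]
    - [0.001,0,-0.002]
    - [0.0015,0,-0.003]
    - [0.0015,0,-0.003]
    - [0.0015,0,-0.003]
  rot:
    - [0,0,0]
    - [0,0,0]
    - [0,0,0]
    - [0,0,0]
    - [0,0,0]

```text
time: 9.32
ee_pos: [0.6596, -0.04, 0.1109]
eef_rot: [0.965, -0.034, 0.259, 0.009]
ft_force: [0.1, -0.5, -1.8]
width: 0.0323
grip_force: 24.7
```

Call:
arm_command:
  xyz:
    - [0.0005,0,-0.001]
    - [0.001,0,-0.002]
    - [0.0015,0,-0.003]
    - [0.0015,0,-0.003]
    - [0.0015,0,-0.003]
  rot:
    - [0,0,0]
    - [0,0,0]
    - [0,0,0]
    - [0,0,0]
    - [0,0,0]

```text
time: 9.73
ee_pos: [0.6612, -0.0401, 0.1077]
eef_rot: [0.965, -0.034, 0.259, 0.009]
ft_force: [-0.4, -0.3, 1.1]
width: 0.0325
grip_force: 24.7
```

Call:
arm_command:
  xyz:
    - [0.0005,0,-0.001]
    - [0.001,0,-0.002]
    - [0.001,0,-0.002]
    - [0.001,0,-0.002]
  rot:
    - [0,0,0]
    - [0,0,0]
    - [0,0,0]
    - [0,0,0]

```text
time: 10.07
ee_pos: [0.6622, -0.041, 0.1067]
eef_rot: [0.965, -0.034, 0.259, 0.01]
ft_force: [-10.5, -2.0, 11.3]
width: 0.0323
grip_force: 24.9
```

Call:
arm_command:
  xyz:
    - [0,0,0]
    - [0,0,0]
    - [0,0,0]
    - [0,0,0]
  rot:
    - [0,0,0]
    - [0,0,0]
    - [0,0,0]
    - [0,0,0]
  grip: 0.62

```text
time: 10.4
ee_pos: [0.6621, -0.0397, 0.1054]
eef_rot: [0.965, -0.034, 0.258, 0.009]
ft_force: [-0.3, 0.4, 0.0]
width: 0.0499
grip_force: 0.0
```

Call:
arm_command:
  xyz:
    - [-0.005,0,0.009]
    - [-0.015,0.001,0.026]
    - [-0.03,0.002,0.052]
    - [-0.045,0.003,0.078]
    - [-0.06,0.003,0.1]
    - [-0.09,0.003,0.11]
    - [-0.12,0.003,0.12]
    - [-0.12,0.003,0.12]
  rot:
    - [0,0,0]
    - [0,0,0]
    - [0,0,0]
    - [0,0,0]
    - [0,0,0]
    - [0,0,0]
    - [0,0,0]
    - [0,0,0]

```text
time: 11.07
ee_pos: [0.5392, -0.0372, 0.2285]
eef_rot: [0.965, -0.034, 0.26, 0.009]
ft_force: [0.9, -0.2, -0.5]
width: 0.0539
grip_force: 0.0
```

```bash
python3 loc.py w4 cell1 cell1_stud bay_right bay_left; python3 -c "
from h import *
snap('scene','s4');find(['cell1','cell1_stud'],'scene',n=7)
snap('side','d4');find(['cell1','cell1_stud'],'side',n=7)
a=cv2.imread('pics/w4.png')[0:400,100:540];b=cv2.imread('pics/d4.png')[120:260,200:360]
cv2.imwrite('pics/m4.png',np.hstack([a,cv2.copyMakeBorder(cv2.resize(b,(360,315)),0,85,0,0,0)]))"
```

```text
11.0667 [ 0.5392 -0.0372  0.2285] [[0.862, -0.07, 0.501], [-0.061, -0.998, -0.036], [0.503, 0.0, -0.865]] 0.053883953612507994 0.0 [-0.07 -0.23  0.01  2.14  0.1   0.71 -1.76]
wrist spot_point cell1 [([0.654, -0.038, 0.121], 0.66)]
wrist spot_point cell1_stud [([0.69, -0.046, 0.141], 0.98)]
wrist spot_point bay_right [([0.653, 0.003, 0.001], 0.25)]
wrist spot_point bay_left [([0.662, 0.052, 0.119], 0.96)]
scene spot_point cell1 [([0.326, -0.292, 0.017], 0.87), ([0.408, -0.407, 0.012], 0.8), ([0.652, -0.042, 0.122], 0.67), ([0.454, 0.242, 0.026], 0.66), ([0.393, -0.182, 0.02], 0.54)]
scene spot_point cell1_stud [([0.387, -0.368, 0.017], 0.66), ([0.406, -0.141, 0.019], 0.64), ([0.685, -0.043, 0.144], 0.58), ([0.352, -0.249, 0.017], 0.52)]
side spot_point cell1 [([0.65, -0.039, 0.121], 0.81), ([0.451, 0.249, 0.026], 0.6), ([0.398, -0.178, 0.014], 0.6), ([0.328, -0.286, 0.017], 0.54), ([0.409, -0.414, 0.017], 0.46), ([0.692, -0.045, 0.145], 0.2)]
side spot_point cell1_stud [([0.35, -0.248, 0.019], 0.6), ([0.691, -0.041, 0.138], 0.59), ([0.39, -0.367, 0.018], 0.5), ([0.405, -0.14, 0.019], 0.48)]
```

View pics/m4.png

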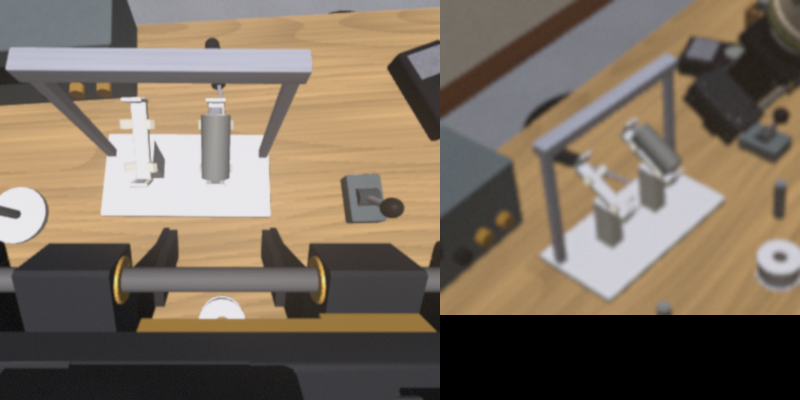

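Cell 1 is seated in the right bay. Next is cell 2.

Run:
```python
from h import *
s=r.read_state(); C=R.from_quat(s['eef_rot'])
base=R.from_matrix(np.diag([1,-1,-1.]))
print((R.from_euler('z',-.275)*base*C.inv()).as_rotvec(), np.array([.445,.246,.2])-s['ee_pos'])
```

```text
[ 0.09063355  0.51531638 -0.20065788] [-0.09711232  0.2829769  -0.02505007]
```

Call:
arm_command:
  xyz:
    - [-0.02,0.03,0.02]
    - [-0.04,0.07,0.02]
    - [-0.06,0.11,0.02]
    - [-0.08,0.15,0.02]
    - [-0.097,0.19,0.01]
    - [-0.097,0.23,0]
    - [-0.097,0.26,-0.02]
    - [-0.097,0.283,-0.025]
    - [-0.097,0.283,-0.025]
    - [-0.097,0.283,-0.025]
    - [-0.097,0.283,-0.025]
  rot:
    - [0.01,0.06,-0.02]
    - [0.024,0.14,-0.06]
    - [0.04,0.23,-0.09]
    - [0.055,0.32,-0.12]
    - [0.07,0.41,-0.16]
    - [0.09,0.515,-0.2]
    - [0.09,0.515,-0.2]
    - [0.09,0.515,-0.2]
    - [0.09,0.515,-0.2]
    - [0.09,0.515,-0.2]
    - [0.09,0.515,-0.2]
  grip: 0.95

```text
time: 12.53
ee_pos: [0.4453, 0.2454, 0.2004]
eef_rot: [0.991, -0.137, 0.001, 0.0]
ft_force: [-0.6, -0.1, -0.2]
width: 0.0825
grip_force: 0.0
```

```bash
python3 loc.py w5 cell1 cell1_stud; python3 loc.py w5b cell1 cell1_stud spindle_seat
```

```text
12.5333 [0.4453 0.2454 0.2004] [[0.963, -0.271, 0.001], [-0.271, -0.963, -0.001], [0.001, 0.001, -1.0]] 0.08252820455735715 0.0 [-0.29  0.11 -0.33  1.78  0.04  1.26 -2.47]
wrist spot_point cell1 [([0.456, 0.238, 0.025], 0.77)]
wrist spot_point cell1_stud [([0.403, -0.134, 0.021], 0.64)]
12.6833 [0.4456 0.2449 0.2011] [[0.962, -0.273, 0.002], [-0.273, -0.962, -0.001], [0.002, -0.0, -1.0]] 0.08296055768142781 0.0 [-0.29  0.11 -0.33  1.78  0.04  1.26 -2.47]
wrist spot_point cell1 [([0.456, 0.242, 0.023], 0.93)]
wrist spot_point cell1_stud [([0.403, -0.132, 0.019], 0.66)]
wrist spot_point spindle_seat [([0.616, 0.254, 0.01], 0.7)]
```

View pics/w5.png

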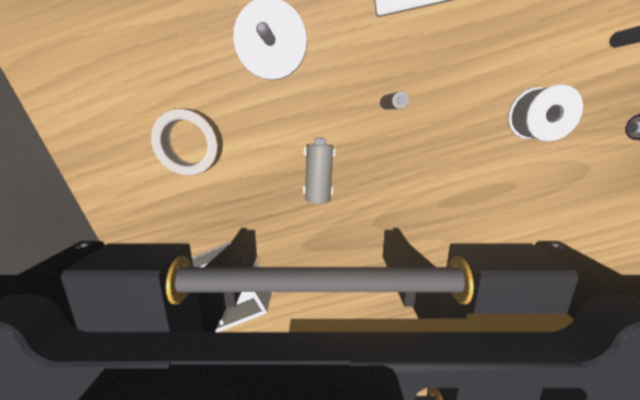

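The stud tip is at (320,138) and the rear end at (318,203), in line with the tool and centred between the fingers.

Call:
arm_command:
  xyz:
    - [0.0085,-0.003,-0.04]
    - [0.0085,-0.003,-0.08]
    - [0.0085,-0.003,-0.12]
    - [0.0085,-0.003,-0.15]
    - [0.0085,-0.003,-0.175]
    - [0.0085,-0.003,-0.191]
    - [0.0085,-0.003,-0.191]
  rot:
    - [0,0,0]
    - [0,0,0]
    - [0,0,0]
    - [0,0,0]
    - [0,0,0]
    - [0,0,0]
    - [0,0,0]

```text
time: 13.47
ee_pos: [0.4515, 0.2416, 0.0064]
eef_rot: [0.991, -0.137, -0.002, 0.002]
ft_force: [-0.0, -0.6, -1.1]
width: 0.0825
grip_force: 0.0
```

Call:
arm_command:
  xyz:
    - [0,0,0]
    - [0,0,0]
    - [0,0,0]
    - [0,0,0]
    - [0,0,0]
    - [0,0,0]
    - [0,0,0]
    - [0,0,0]
    - [0,0,0]
    - [0,0,0]
    - [0,0,0]
    - [0,0,0]
    - [0,0,0]
  rot:
    - [0,0,0]
    - [0,0,0]
    - [0,0,0]
    - [0,0,0]
    - [0,0,0]
    - [0,0,0]
    - [0,0,0]
    - [0,0,0]
    - [0,0,0]
    - [0,0,0]
    - [0,0,0]
    - [0,0,0]
    - [0,0,0]
  grip: 0
  squeeze: 25

```text
time: 14.55
ee_pos: [0.4539, 0.2439, 0.0099]
eef_rot: [0.991, -0.137, 0.001, -0.001]
ft_force: [1.6, 4.9, 1.1]
width: 0.0323
grip_force: 24.8
```

Run:
```python
from h import *
C=R.from_quat(r.read_state()['eef_rot'])
G=R.from_rotvec(-.5236*np.array([.07,.9976,0]))*R.from_euler('z',-.07)*R.from_matrix(np.diag([1,-1,-1.]))
print((G*C.inv()).as_rotvec())
```

```text
[-0.09067275 -0.51457395  0.19887192]
```

Call:
arm_command:
  xyz:
    - [0,0,0.01]
    - [0,0,0.03]
    - [0,0,0.06]
    - [0,-0.01,0.09]
    - [0.01,-0.03,0.12]
    - [0.02,-0.05,0.15]
    - [0.03,-0.08,0.18]
    - [0.05,-0.11,0.21]
    - [0.07,-0.14,0.23]
    - [0.09,-0.165,0.24]
    - [0.11,-0.18,0.24]
    - [0.13,-0.19,0.24]
    - [0.145,-0.19,0.22]
    - [0.16,-0.19,0.19]
    - [0.174,-0.19,0.166]
    - [0.174,-0.19,0.166]
    - [0.174,-0.19,0.166]
  rot:
    - [0,0,0]
    - [0,0,0]
    - [0,0,0]
    - [0,0,0]
    - [-0.01,-0.05,0.02]
    - [-0.02,-0.1,0.04]
    - [-0.03,-0.16,0.06]
    - [-0.04,-0.23,0.09]
    - [-0.055,-0.31,0.12]
    - [-0.07,-0.39,0.15]
    - [-0.08,-0.46,0.18]
    - [-0.091,-0.515,0.199]
    - [-0.091,-0.515,0.199]
    - [-0.091,-0.515,0.199]
    - [-0.091,-0.515,0.199]
    - [-0.091,-0.515,0.199]
    - [-0.091,-0.515,0.199]

```text
time: 15.97
ee_pos: [0.6262, 0.0521, 0.1736]
eef_rot: [0.966, -0.034, 0.256, 0.011]
ft_force: [-0.9, -0.8, -1.8]
width: 0.0324
grip_force: 24.8
```

```bash
python3 loc.py w6 cell1 cell1_stud; python3 -c "
from h import *
r.camera('scene');find(['cell1','bay_left'],'scene',n=6)
r.camera('side');find(['cell1','bay_left'],'side',n=6)"
```

```text
15.9667 [0.6262 0.0521 0.1736] [[0.866, -0.072, 0.494], [-0.061, -0.997, -0.038], [0.496, 0.003, -0.868]] 0.032392148514003516 24.751991629600525 [-0.1   0.05 -0.15  2.    0.29  0.61 -2.09]
wrist spot_point cell1 [([0.621, 0.051, 0.188], 0.79), ([0.653, -0.037, 0.123], 0.74)]
wrist spot_point cell1_stud [([0.691, -0.044, 0.142], 0.66)]
scene spot_point cell1 [([0.408, -0.409, 0.015], 0.85), ([0.33, -0.288, 0.018], 0.79), ([0.619, 0.053, 0.189], 0.56), ([0.651, -0.042, 0.125], 0.48)]
scene spot_point bay_left [([0.657, 0.05, 0.118], 0.55)]
side spot_point cell1 [([0.653, -0.037, 0.122], 0.64), ([0.395, -0.179, 0.016], 0.64), ([0.331, -0.286, 0.016], 0.54), ([0.407, -0.412, 0.016], 0.51), ([0.618, 0.057, 0.192], 0.48)]
side spot_point bay_left [([0.654, 0.05, 0.124], 0.78)]
```

Call:
arm_command:
  xyz:
    - [0.008,-0.001,-0.014]
    - [0.016,-0.001,-0.028]
    - [0.023,-0.002,-0.04]
    - [0.029,-0.003,-0.05]
    - [0.033,-0.003,-0.057]
    - [0.036,-0.003,-0.062]
    - [0.038,-0.003,-0.065]
    - [0.038,-0.003,-0.065]
  rot:
    - [0,0,0]
    - [0,0,0]
    - [0,0,0]
    - [0,0,0]
    - [0,0,0]
    - [0,0,0]
    - [0,0,0]
    - [0,0,0]

```text
time: 17.08
ee_pos: [0.6656, 0.0501, 0.1102]
eef_rot: [0.965, -0.034, 0.258, 0.01]
ft_force: [-0.6, -0.2, -2.0]
width: 0.0323
grip_force: 24.8
```

Call:
arm_command:
  xyz:
    - [0.0005,0,-0.001]
    - [0.001,0,-0.002]
    - [0.0015,0,-0.003]
    - [0.0015,0,-0.003]
    - [0.0015,0,-0.003]
  rot:
    - [0,0,0]
    - [0,0,0]
    - [0,0,0]
    - [0,0,0]
    - [0,0,0]

```text
time: 17.5
ee_pos: [0.6672, 0.05, 0.108]
eef_rot: [0.965, -0.034, 0.259, 0.01]
ft_force: [0.3, -0.5, -1.0]
width: 0.0324
grip_force: 24.7
```

Call:
arm_command:
  xyz:
    - [0.0005,0,-0.001]
    - [0.001,0,-0.002]
    - [0.001,0,-0.002]
    - [0.001,0,-0.002]
  rot:
    - [0,0,0]
    - [0,0,0]
    - [0,0,0]
    - [0,0,0]

```text
time: 17.83
ee_pos: [0.6684, 0.049, 0.1068]
eef_rot: [0.965, -0.035, 0.259, 0.01]
ft_force: [-8.5, -3.5, 9.8]
width: 0.0325
grip_force: 24.9
```

Call:
arm_command:
  xyz:
    - [0,0,0]
    - [0,0,0]
    - [0,0,0]
    - [0,0,0]
  rot:
    - [0,0,0]
    - [0,0,0]
    - [0,0,0]
    - [0,0,0]
  grip: 0.62

```text
time: 18.17
ee_pos: [0.668, 0.0503, 0.1055]
eef_rot: [0.965, -0.034, 0.259, 0.01]
ft_force: [0.1, -0.1, -0.6]
width: 0.0497
grip_force: 0.0
```

Call:
arm_command:
  xyz:
    - [-0.005,0,0.009]
    - [-0.015,0.001,0.026]
    - [-0.03,0.002,0.052]
    - [-0.045,0.003,0.078]
    - [-0.06,0.003,0.1]
    - [-0.09,0.003,0.11]
    - [-0.12,0.003,0.12]
    - [-0.12,0.003,0.12]
  rot:
    - [0,0,0]
    - [0,0,0]
    - [0,0,0]
    - [0,0,0]
    - [0,0,0]
    - [0,0,0]
    - [0,0,0]
    - [0,0,0]

```text
time: 18.83
ee_pos: [0.5452, 0.0535, 0.2286]
eef_rot: [0.965, -0.034, 0.26, 0.01]
ft_force: [1.4, 0.4, -0.3]
width: 0.0539
grip_force: 0.0
```

```bash
python3 loc.py w7 cell1 cell1_stud
python3 - <<'E'
from h import *
r.camera('scene');find(['cell1','spool','spindle_seat'],'scene',n=6)
r.camera('side');find(['cell1','spool','spindle_seat'],'side',n=6)
s=r.read_state();C=R.from_quat(s['eef_rot'])
print(s['ee_pos'],(R.from_euler('z',.8)*R.from_matrix(np.diag([1,-1,-1.]))*C.inv()).as_rotvec(),np.array([.41,-.07,.2])-s['ee_pos'])
E
```

```text
18.8333 [0.5452 0.0535 0.2286] [[0.862, -0.07, 0.501], [-0.06, -0.998, -0.036], [0.503, 0.001, -0.864]] 0.05389137322078706 0.0 [-0.1  -0.19 -0.17  2.11  0.21  0.74 -2.05]
wrist spot_point cell1 [([0.655, -0.04, 0.119], 0.96), ([0.662, 0.05, 0.117], 0.72), ([0.579, -0.252, 0.073], 0.48)]
wrist spot_point cell1_stud [([0.69, -0.047, 0.14], 0.64)]
scene spot_point cell1 [([0.395, -0.177, 0.02], 0.75), ([0.33, -0.287, 0.017], 0.63), ([0.65, -0.042, 0.123], 0.56), ([0.404, -0.407, 0.016], 0.53), ([0.658, 0.046, 0.118], 0.5), ([0.803, -0.059, 0.001], 0.45)]
scene spot_point spool [([0.449, -0.04, -0.0], 0.57)]
scene spot_point spindle_seat [([0.617, 0.253, 0.01], 0.63)]
side spot_point cell1 [([0.395, -0.181, 0.015], 0.75), ([0.33, -0.286, 0.018], 0.65), ([0.657, 0.052, 0.121], 0.59), ([0.406, -0.413, 0.017], 0.57)]
side spot_point spool [([0.451, -0.035, 0.001], 0.82)]
side spot_point spindle_seat []
[0.54810724 0.05303455 0.22507595] [-0.19073428  0.50424809  0.85030549] [-0.13810724 -0.12303455 -0.02507595]
```

View pics/w7.png

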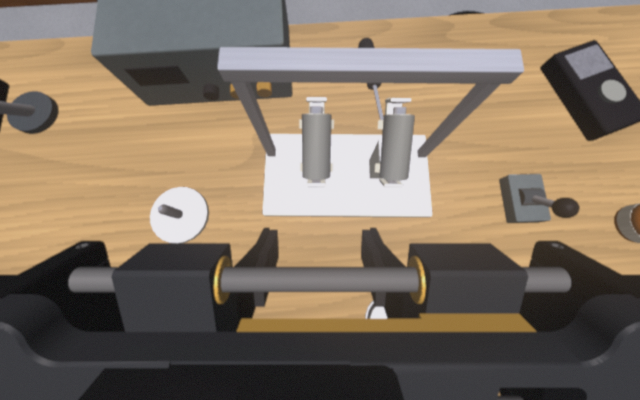

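The wrist view shows both cells down between their end plates, at (317,145) and (397,145), studs up. Next is the spool.

Call:
arm_command:
  xyz:
    - [-0.02,0,0.01]
    - [-0.04,-0.02,0.01]
    - [-0.07,-0.05,0]
    - [-0.09,-0.08,0]
    - [-0.108,-0.098,0]
    - [-0.108,-0.098,-0.02]
    - [-0.108,-0.098,-0.025]
    - [-0.108,-0.098,-0.025]
    - [-0.108,-0.098,-0.025]
    - [-0.108,-0.098,-0.025]
    - [-0.108,-0.098,-0.025]
    - [-0.108,-0.098,-0.025]
  rot:
    - [-0.02,0.05,0.09]
    - [-0.04,0.11,0.18]
    - [-0.06,0.16,0.27]
    - [-0.08,0.22,0.37]
    - [-0.1,0.27,0.46]
    - [-0.12,0.33,0.55]
    - [-0.15,0.38,0.65]
    - [-0.17,0.44,0.74]
    - [-0.19,0.504,0.85]
    - [-0.19,0.504,0.85]
    - [-0.19,0.504,0.85]
    - [-0.19,0.504,0.85]
  grip: 1

```text
time: 20.38
ee_pos: [0.4399, -0.0451, 0.2003]
eef_rot: [0.922, 0.388, 0.001, -0.0]
ft_force: [-0.2, -0.7, 0.0]
width: 0.0871
grip_force: 0.0
```

```bash
python3 loc.py w8 spool
python3 - <<'E'
from ray import *
im=cv2.imread('pics/w8.png'); hsv=cv2.cvtColor(im,cv2.COLOR_BGR2HSV)
u,v=pix('wrist',[.4495,-.0355,.036]); print(u,v)
m=((hsv[...,1]<40)&(hsv[...,2]>190)).astype(np.uint8); m[240:]=0
n,l,st,c=cv2.connectedComponentsWithStats(m)
for i in range(1,n):
    if st[i,4]>300: print(st[i],c[i])
E
```

```text
20.3833 [ 0.4399 -0.0451  0.2003] [[0.699, 0.715, 0.002], [0.715, -0.699, 0.002], [0.002, -0.0, -1.0]] 0.0870974726963704 0.0 [-0.19 -0.07  0.18  1.96  0.01  1.25 -0.79]
wrist spot_point spool [([0.45, -0.033, -0.001], 0.63)]
320.719815833751 170.54129821914327
[  348     0   187   136 12033] [438.61214992  54.58622122]
[ 294  142   50   53 1890] [318.57195767 167.76825397]
```

Call:
arm_command:
  xyz:
    - [0.01,0.012,-0.03]
    - [0.01,0.012,-0.07]
    - [0.01,0.012,-0.11]
    - [0.01,0.012,-0.14]
    - [0.01,0.012,-0.165]
    - [0.01,0.012,-0.182]
    - [0.01,0.012,-0.191]
    - [0.01,0.012,-0.191]
    - [0.01,0.012,-0.191]
  rot:
    - [0,0,0]
    - [0,0,0]
    - [0,0,0]
    - [0,0,0]
    - [0,0,0]
    - [0,0,0]
    - [0,0,0]
    - [0,0,0]
    - [0,0,0]

```text
time: 21.23
ee_pos: [0.4503, -0.0331, 0.0103]
eef_rot: [0.921, 0.389, 0.001, -0.0]
ft_force: [1.0, -0.1, 0.8]
width: 0.0873
grip_force: 0.0
```

Call:
arm_command:
  xyz:
    - [0,0,0]
    - [0,0,0]
    - [0,0,0]
    - [0,0,0]
    - [0,0,0]
    - [0,0,0]
    - [0,0,0]
    - [0,0,0]
  rot:
    - [0,0,0]
    - [0,0,0]
    - [0,0,0]
    - [0,0,0]
    - [0,0,0]
    - [0,0,0]
    - [0,0,0]
    - [0,0,0]
  grip: 0
  squeeze: 25

```text
time: 21.9
ee_pos: [0.4504, -0.033, 0.01]
eef_rot: [0.921, 0.389, 0.001, -0.0]
ft_force: [-1.4, -0.3, 5.4]
width: 0.0593
grip_force: 24.4
```

Call:
arm_command:
  xyz:
    - [0,0,0.01]
    - [0,0,0.03]
    - [0,0,0.06]
    - [0,0,0.1]
    - [0,0.02,0.13]
    - [0.01,0.05,0.15]
    - [0.03,0.08,0.17]
    - [0.05,0.11,0.19]
    - [0.06,0.14,0.19]
    - [0.07,0.17,0.19]
    - [0.082,0.19,0.19]
    - [0.082,0.2,0.19]
    - [0.082,0.2,0.19]
    - [0.082,0.2,0.19]
  rot:
    - [0,0,0]
    - [0,0,0]
    - [0,0,0]
    - [0,0,0]
    - [0,0,0]
    - [0,0,0]
    - [0,0,0]
    - [0,0,0]
    - [0,0,0]
    - [0,0,0]
    - [0,0,0]
    - [0,0,0]
    - [0,0,0]
    - [0,0,0]

```text
time: 23.07
ee_pos: [0.5315, 0.1663, 0.1995]
eef_rot: [0.921, 0.389, 0.0, -0.0]
ft_force: [0.0, -0.8, -0.6]
width: 0.0594
grip_force: 24.9
```

```bash
python3 loc.py w9 spool spindle_seat
python3 - <<'E'
from ray import *
r.camera('scene');find(['spool','spindle_seat'],'scene')
r.camera('side');find(['spool','spindle_seat'],'side')
print([pix('wrist',p) for p in ([.6165,.2545,.01],[.6165,.2545,.058])])
E
```

```text
23.0667 [0.5315 0.1663 0.1995] [[0.697, 0.717, -0.0], [0.717, -0.697, 0.001], [0.0, -0.0, -1.0]] 0.0593580843519345 24.877938015852123 [-0.41  0.2   0.03  1.68 -0.01  1.27 -1.15]
wrist spot_point spool [([0.531, 0.161, 0.184], 0.65), ([0.613, 0.253, 0.007], 0.17)]
wrist spot_point spindle_seat [([0.611, 0.253, 0.012], 0.92)]
scene spot_point spool [([0.531, 0.16, 0.189], 0.54), ([0.518, 0.137, 0.0], 0.36)]
scene spot_point spindle_seat [([0.619, 0.255, 0.011], 0.76), ([0.557, -0.417, -0.001], 0.39)]
side spot_point spool [([0.531, 0.167, 0.19], 0.45)]
side spot_point spindle_seat [([0.614, 0.261, 0.01], 0.58)]
[(np.float64(320.06558174716537), np.float64(75.76989527675286)), (np.float64(320.08641146762847), np.float64(69.76907053261809))]
```

View pics/w9.png

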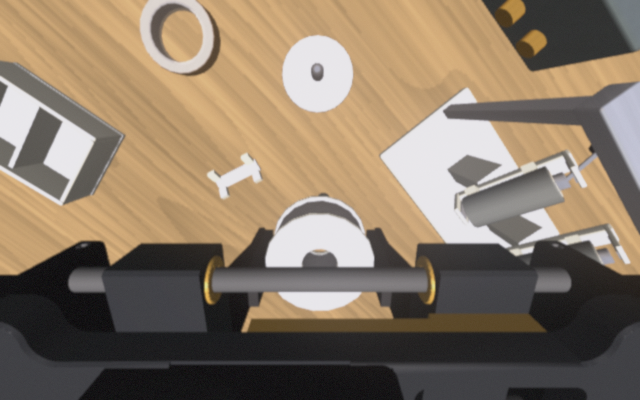

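The spool hangs level, with its top flange centred near (320,254). The spindle foot is centred near (317.5,74).

```bash
python3 ray.py wrist 320 254 .2255 317.5 74 .01 317.5 67 .058
python3 - <<'E'
from ray import *
im=cv2.imread('pics/w9.png').astype(int)
m=((im.min(2)>170)).astype(np.uint8); m[:, :260]=0;m[:,375:]=0;m[125:]=0
n,l,st,c=cv2.connectedComponentsWithStats(m);i=1+np.argmax(st[1:,4])
cnt=cv2.findContours((l==i).astype(np.uint8),0,1)[0][0];e=cv2.fitEllipse(cnt);print(e,ray('wrist',*e[0],.01))
E
```

```text
[0.5356 0.1714 0.2255]
[0.6157 0.258  0.01  ]
[0.6164 0.2582 0.058 ]
((317.1202392578125, 73.2868423461914), (70.10906982421875, 76.32174682617188), 179.43429565429688) [0.6158946  0.25884103 0.01      ]
```

Run:
```python
from ray import *
im=cv2.imread('pics/w9.png'); k=4
big=cv2.resize(im[180:330,220:420],None,fx=k,fy=k,interpolation=cv2.INTER_CUBIC)
C=np.array([.5315,.1663]); t=np.linspace(0,2*np.pi,80)
tx=np.array([.697,.717])
for off,col in((0,(0,0,255)),(.006,(0,200,0))):
  for z in(.2255,.1895):
    pts=[(np.array(pix('wrist',[*(C+off*tx+.031*np.array([np.cos(a),np.sin(a)])),z]))-[220,180])*k for a in t]
    cv2.polylines(big,[np.int32(pts)],True,col,1)
cv2.imwrite('pics/o9.png',big); print(r.camera_model('wrist')['fx'],big.shape)
```

```text
275.5248266593317 (600, 800, 3)
```

View pics/o9.png

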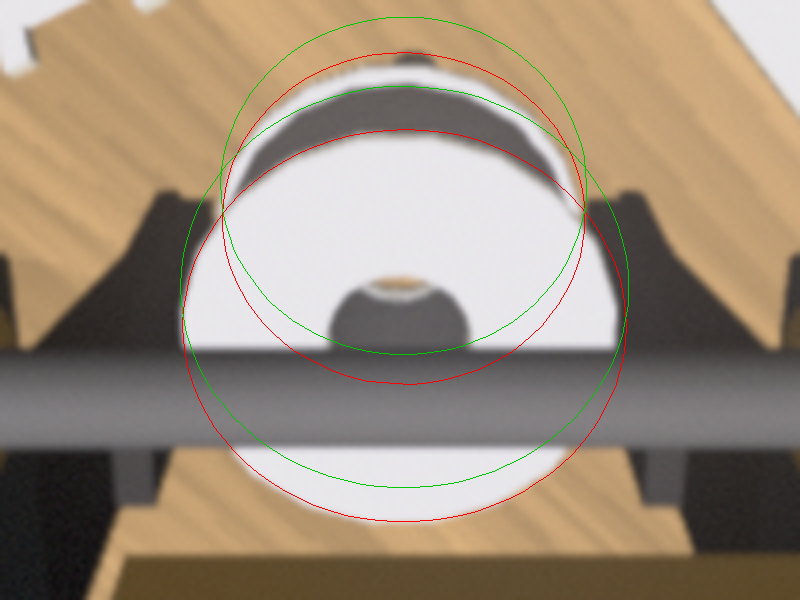

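Seen from above, the spool matches the red outline drawn for a spool centred on the TCP. Next I'll refine the spindle position from other views.

Run:
```python
from ray import *
for cam,f in(('scene','scene0'),('side','side0'),('side','d4'),('scene','s4')):
    im=cv2.imread(f'pics/{f}.png').astype(int); u,v=pix(cam,[.616,.2555,.01])
    y0,x0=int(v)-25,int(u)-28; sub=im[y0:y0+50,x0:x0+56]
    m=(sub.min(2)>150).astype(np.uint8)
    m=cv2.morphologyEx(m,cv2.MORPH_OPEN,np.ones((3,3)))
    n,l,st,c=cv2.connectedComponentsWithStats(m);i=1+np.argmax(st[1:,4])
    h=cv2.convexHull(cv2.findContours((l==i).astype(np.uint8),0,1)[0][0]);e=cv2.fitEllipse(h)
    print(f,(u,v),st[i],e,ray(cam,e[0][0]+x0,e[0][1]+y0,.008))
```

```text
scene0 (np.float64(401.6739783575592), np.float64(198.4523033736802)) [ 18  15  25  23 397] ((28.841421127319336, 25.775039672851562), (22.083385467529297, 28.553852081298828), 102.14925384521484) [0.61614713 0.25639103 0.008     ]
side0 (np.float64(244.28082537327313), np.float64(279.7821094741222)) [ 13  14  31  26 552] ((27.709606170654297, 26.449026107788086), (24.569759368896484, 31.57469940185547), 73.6252670288086) [0.61700945 0.25702283 0.008     ]
d4 (np.float64(244.28082537327313), np.float64(279.7821094741222)) [ 13  14  31  26 550] ((27.713279724121094, 26.422632217407227), (24.5394287109375, 31.51647186279297), 73.65613555908203) [0.61706026 0.25695041 0.008     ]
s4 (np.float64(401.6739783575592), np.float64(198.4523033736802)) [ 18  15  25  23 396] ((28.841421127319336, 25.775039672851562), (22.083385467529297, 28.553852081298828), 102.14925384521484) [0.61614713 0.25639103 0.008     ]
```

Call:
arm_command:
  xyz:
    - [0.02,0.02,0]
    - [0.04,0.045,0]
    - [0.06,0.07,0]
    - [0.075,0.085,-0.02]
    - [0.085,0.0905,-0.05]
    - [0.085,0.0905,-0.08]
    - [0.085,0.0905,-0.1]
    - [0.085,0.0905,-0.115]
    - [0.085,0.0905,-0.115]
    - [0.085,0.0905,-0.115]
    - [0.085,0.0905,-0.115]
  rot:
    - [0,0,0]
    - [0,0,0]
    - [0,0,0]
    - [0,0,0]
    - [0,0,0]
    - [0,0,0]
    - [0,0,0]
    - [0,0,0]
    - [0,0,0]
    - [0,0,0]
    - [0,0,0]

```text
time: 24.43
ee_pos: [0.6178, 0.2578, 0.0861]
eef_rot: [0.921, 0.389, 0.001, -0.001]
ft_force: [-0.0, -0.7, -0.7]
width: 0.0595
grip_force: 24.9
```

Call:
arm_command:
  xyz:
    - [0,0,-0.008]
    - [0,0,-0.016]
    - [0,0,-0.022]
    - [0,0,-0.027]
    - [0,0,-0.032]
    - [0,0,-0.032]
  rot:
    - [0,0,0]
    - [0,0,0]
    - [0,0,0]
    - [0,0,0]
    - [0,0,0]
    - [0,0,0]

```text
time: 24.93
ee_pos: [0.6163, 0.2572, 0.0511]
eef_rot: [0.921, 0.389, -0.0, -0.0]
ft_force: [-0.2, 0.0, -1.3]
width: 0.0596
grip_force: 24.9
```

Call:
arm_command:
  xyz:
    - [0,0,-0.006]
    - [0,0,-0.012]
    - [0,0,-0.018]
    - [0,0,-0.023]
    - [0,0,-0.026]
    - [0,0,-0.028]
    - [0,0,-0.028]
  rot:
    - [0,0,0]
    - [0,0,0]
    - [0,0,0]
    - [0,0,0]
    - [0,0,0]
    - [0,0,0]
    - [0,0,0]

```text
time: 25.52
ee_pos: [0.6168, 0.2574, 0.024]
eef_rot: [0.921, 0.389, 0.0, -0.001]
ft_force: [-0.3, 0.0, -1.1]
width: 0.0594
grip_force: 24.9
```

Call:
arm_command:
  xyz:
    - [0,0,-0.001]
    - [0,0,-0.002]
    - [0,0,-0.003]
    - [0,0,-0.003]
    - [0,0,-0.003]
  rot:
    - [0,0,0]
    - [0,0,0]
    - [0,0,0]
    - [0,0,0]
    - [0,0,0]

```text
time: 25.93
ee_pos: [0.617, 0.2575, 0.0216]
eef_rot: [0.921, 0.389, 0.001, -0.001]
ft_force: [-0.2, -0.2, -0.7]
width: 0.0599
grip_force: 24.9
```

Call:
arm_command:
  xyz:
    - [0,0,-0.001]
    - [0,0,-0.002]
    - [0,0,-0.002]
    - [0,0,-0.002]
  rot:
    - [0,0,0]
    - [0,0,0]
    - [0,0,0]
    - [0,0,0]

```text
time: 26.27
ee_pos: [0.6172, 0.2576, 0.0201]
eef_rot: [0.921, 0.389, 0.001, -0.001]
ft_force: [-2.3, -0.8, 3.6]
width: 0.0598
grip_force: 24.5
```

Contact with the foot. Release and retreat straight up.

Call:
arm_command:
  xyz:
    - [0,0,0]
    - [0,0,0]
    - [0,0,0]
    - [0,0,0]
    - [0,0,0]
    - [0,0,0]
  rot:
    - [0,0,0]
    - [0,0,0]
    - [0,0,0]
    - [0,0,0]
    - [0,0,0]
    - [0,0,0]
  grip: 1

```text
time: 26.77
ee_pos: [0.617, 0.2575, 0.0194]
eef_rot: [0.921, 0.389, 0.0, -0.001]
ft_force: [0.5, -0.9, -0.9]
width: 0.0851
grip_force: 0.0
```

Call:
arm_command:
  xyz:
    - [0,0,0.01]
    - [0,0,0.03]
    - [0,0,0.06]
    - [0,0,0.1]
    - [0,0,0.14]
    - [-0.03,-0.03,0.18]
    - [-0.07,-0.06,0.22]
    - [-0.1,-0.08,0.24]
    - [-0.1,-0.08,0.24]
    - [-0.1,-0.08,0.24]
  rot:
    - [0,0,0]
    - [0,0,0]
    - [0,0,0]
    - [0,0,0]
    - [0,0,0]
    - [0,0,0]
    - [0,0,0]
    - [0,0,0]
    - [0,0,0]
    - [0,0,0]

```text
time: 27.6
ee_pos: [0.5161, 0.1747, 0.2663]
eef_rot: [0.922, 0.388, 0.004, -0.0]
ft_force: [1.3, -1.4, 0.7]
width: 0.0873
grip_force: 0.0
```

```bash
python3 loc.py w10 spool spindle_seat cell1 switch_tip switch_base
python3 - <<'E'
from h import *
for c in('scene','side'):
    snap(c,c+'10');find(['spool','switch_tip','switch_base','cell1','thin1'],c,n=6)
E
```

```text
27.6 [0.5161 0.1747 0.2663] [[0.699, 0.715, 0.008], [0.715, -0.699, 0.004], [0.008, 0.003, -1.0]] 0.08727284236005727 0.0 [-0.43  0.13  0.02  1.62 -0.    1.39 -1.18]
wrist spot_point spool [([0.619, 0.259, -0.0], 0.62), ([0.658, 0.051, 0.119], 0.62), ([0.535, 0.394, -0.002], 0.28)]
wrist spot_point spindle_seat [([0.614, 0.257, 0.006], 0.76), ([0.62, 0.257, 0.004], 0.3)]
wrist spot_point cell1 [([0.662, 0.048, 0.115], 0.86), ([0.651, -0.035, 0.117], 0.59)]
wrist spot_point switch_tip [([0.691, 0.004, 0.194], 0.37)]
wrist spot_point switch_base [([0.661, 0.053, 0.118], 0.58)]
scene spot_point spool [([0.616, 0.253, 0.007], 0.62)]
scene spot_point switch_tip [([0.58, -0.25, 0.078], 0.5)]
scene spot_point switch_base [([0.602, -0.25, 0.001], 0.88), ([0.693, 0.003, 0.196], 0.54), ([0.649, -0.041, 0.124], 0.5)]
scene spot_point cell1 [([0.411, -0.411, 0.015], 0.94), ([0.395, -0.18, 0.02], 0.78), ([0.654, -0.042, 0.125], 0.67), ([0.331, -0.29, 0.017], 0.66), ([0.652, 0.006, 0.002], 0.48), ([0.663, 0.047, 0.12], 0.45)]
scene spot_point thin1 [([0.517, 0.134, -0.003], 0.56), ([0.508, -0.133, 0.004], 0.41)]
side spot_point spool []
side spot_point switch_tip [([0.579, -0.255, 0.078], 0.6)]
side spot_point switch_base [([0.604, -0.255, 0.002], 0.72)]
side spot_point cell1 [([0.331, -0.286, 0.019], 0.68), ([0.407, -0.413, 0.019], 0.62), ([0.395, -0.179, 0.016], 0.53), ([0.513, 0.138, 0.001], 0.51), ([0.658, 0.052, 0.122], 0.37)]
side spot_point thin1 [([0.514, 0.137, 0.0], 0.47)]
```

All three are in place. Now to the switch: fingers shut, coming in behind the ball.

Call:
arm_command:
  xyz:
    - [0,-0.03,0]
    - [0,-0.07,0]
    - [0,-0.11,0]
    - [0,-0.15,0]
    - [0,-0.19,0]
    - [0.005,-0.23,0]
    - [0.01,-0.27,0]
    - [0.015,-0.31,0]
    - [0.015,-0.35,0]
    - [0.015,-0.39,0]
    - [0.015,-0.428,0]
    - [0.015,-0.428,-0.04]
    - [0.015,-0.428,-0.08]
    - [0.015,-0.428,-0.12]
    - [0.015,-0.428,-0.15]
    - [0.015,-0.428,-0.18]
    - [0.015,-0.428,-0.2]
    - [0.015,-0.428,-0.2]
    - [0.015,-0.428,-0.2]
  rot:
    - [0,0,-0.08]
    - [0,0,-0.16]
    - [0,0,-0.24]
    - [0,0,-0.32]
    - [0,0,-0.4]
    - [0,0,-0.48]
    - [0,0,-0.56]
    - [0,0,-0.64]
    - [0,0,-0.72]
    - [0,0,-0.8]
    - [0,0,-0.8]
    - [0,0,-0.8]
    - [0,0,-0.8]
    - [0,0,-0.8]
    - [0,0,-0.8]
    - [0,0,-0.8]
    - [0,0,-0.8]
    - [0,0,-0.8]
    - [0,0,-0.8]
  grip: 0

```text
time: 30.08
ee_pos: [0.5316, -0.2504, 0.0593]
eef_rot: [1.0, -0.0, -0.0, -0.0]
ft_force: [0.6, -0.5, 1.6]
width: 0.0003
grip_force: 0.0
```

```bash
python3 loc.py w11 switch_tip switch_base spool cell1
```

```text
30.0833 [ 0.5316 -0.2504  0.0593] [[1.0, -0.001, -0.0], [-0.001, -1.0, 0.001], [-0.0, -0.001, -1.0]] 0.0003192122034315285 0.0 [ 0.06  0.41  0.37  1.76 -0.17  1.01 -1.08]
wrist spot_point switch_tip [([0.575, -0.254, 0.078], 0.66)]
wrist spot_point switch_base [([0.606, -0.258, 0.004], 0.9)]
wrist spot_point spool []
wrist spot_point cell1 [([0.403, -0.408, 0.02], 0.95)]
```

Call:
arm_command:
  xyz:
    - [0.012,-0.003,0.006]
    - [0.024,-0.003,0.006]
    - [0.034,-0.003,0.006]
    - [0.044,-0.003,0.006]
    - [0.054,-0.003,0.006]
    - [0.062,-0.003,0.006]
    - [0.068,-0.003,0.006]
    - [0.074,-0.003,0.006]
    - [0.076,-0.003,0.006]
    - [0.076,-0.003,0.006]
  rot:
    - [0,0,0]
    - [0,0,0]
    - [0,0,0]
    - [0,0,0]
    - [0,0,0]
    - [0,0,0]
    - [0,0,0]
    - [0,0,0]
    - [0,0,0]
    - [0,0,0]

```text
time: 31.17
ee_pos: [0.6081, -0.2536, 0.0655]
eef_rot: [1.0, -0.0, 0.001, -0.0]
ft_force: [-1.4, -0.9, -0.9]
width: 0.0005
grip_force: 0.2
```

```bash
python3 loc.py w12 switch_tip switch_base
python3 - <<'E'
from h import *
for c in('scene','side'): r.camera(c);find(['switch_tip','switch_base'],c)
E
```

```text
31.1667 [ 0.6081 -0.2536  0.0655] [[1.0, -0.001, 0.001], [-0.001, -1.0, 0.0], [0.001, -0.0, -1.0]] 0.0005459393598771967 0.17519501969218254 [ 0.06  0.54  0.36  1.55 -0.21  1.08 -1.1 ]
wrist spot_point switch_tip [([0.628, -0.253, 0.075], 0.74)]
wrist spot_point switch_base [([0.604, -0.258, 0.002], 0.57)]
scene spot_point switch_tip [([0.633, -0.255, 0.076], 0.39), ([0.657, 0.052, 0.122], 0.21)]
scene spot_point switch_base [([0.603, -0.251, 0.004], 0.62)]
side spot_point switch_tip [([0.634, -0.257, 0.075], 0.52)]
side spot_point switch_base [([0.607, -0.255, 0.003], 0.65)]
```

Call:
arm_command:
  xyz:
    - [0.002,0,0]
    - [0.004,0,0]
    - [0.005,0,0]
    - [0.005,0,0]
  rot:
    - [0,0,0]
    - [0,0,0]
    - [0,0,0]
    - [0,0,0]

```text
time: 31.95
ee_pos: [0.6094, -0.2538, 0.0651]
eef_rot: [1.0, -0.001, -0.003, -0.001]
ft_force: [-16.7, 3.0, 10.0]
width: 0.0003
grip_force: 8.8
```

At the stop. Back off and rise clear.

Call:
arm_command:
  xyz:
    - [-0.01,0,0]
    - [-0.03,0,0.01]
    - [-0.06,0,0.04]
    - [-0.08,0,0.08]
    - [-0.08,0,0.12]
    - [-0.1,0.04,0.16]
    - [-0.12,0.08,0.18]
    - [-0.12,0.1,0.18]
    - [-0.12,0.1,0.18]
    - [-0.12,0.1,0.18]
  rot:
    - [0,0,0]
    - [0,0,0]
    - [0,0,0]
    - [0,0,0]
    - [0,0,0]
    - [0,0,0]
    - [0,0,0]
    - [0,0,0]
    - [0,0,0]
    - [0,0,0]

```text
time: 32.78
ee_pos: [0.4937, -0.1511, 0.2471]
eef_rot: [1.0, 0.002, 0.002, -0.001]
ft_force: [0.6, -0.7, 0.3]
width: 0.0005
grip_force: 0.0
```

Run:
```python
from h import *
for c in('scene','side','wrist'): r.camera(c);find(['switch_tip','switch_base','cell1','spool'],c,n=6)
```

```text
scene spot_point switch_tip [([0.632, -0.253, 0.078], 0.52)]
scene spot_point switch_base [([0.607, -0.251, 0.004], 0.96)]
scene spot_point cell1 [([0.409, -0.408, 0.019], 0.82), ([0.66, 0.049, 0.12], 0.71), ([0.391, -0.179, 0.021], 0.69), ([0.327, -0.292, 0.02], 0.65), ([0.65, -0.043, 0.125], 0.63), ([0.656, 0.051, 0.12], 0.62)]
scene spot_point spool [([0.615, 0.252, 0.01], 0.81), ([0.508, -0.133, -0.0], 0.27)]
side spot_point switch_tip [([0.632, -0.257, 0.077], 0.49)]
side spot_point switch_base [([0.608, -0.254, 0.001], 0.9), ([0.617, 0.255, 0.009], 0.67)]
side spot_point cell1 [([0.655, -0.038, 0.12], 0.79), ([0.658, 0.053, 0.12], 0.75), ([0.329, -0.281, 0.019], 0.64), ([0.392, -0.178, 0.019], 0.62), ([0.406, -0.413, 0.017], 0.55)]
side spot_point spool [([0.616, 0.258, 0.012], 0.69), ([0.628, -0.259, 0.081], 0.51), ([0.691, 0.005, 0.198], 0.27)]
wrist spot_point switch_tip [([0.627, -0.252, 0.071], 0.95)]
wrist spot_point switch_base [([0.601, -0.261, 0.004], 0.95)]
wrist spot_point cell1 [([0.394, -0.18, 0.015], 0.8), ([0.655, -0.038, 0.122], 0.69), ([0.403, -0.406, 0.018], 0.61), ([0.661, 0.047, 0.119], 0.56)]
wrist spot_point spool [([0.616, 0.258, 0.004], 0.56)]
```

```bash
python3 -c "
from bench import r
print(r.close_job())"
```

```text
the job is handed in; nothing more can be done
None
```

I handed the job in at about 33 s of the 72 s: final camera checks put both cells in their bays stud end up, the spool on the spindle foot, and the lever pushed to its stop; no verdict was shown.

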